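# Set the projector up to throw the outline onto the panel

### The arm

A 6-joint arm with a two-finger parallel gripper is mounted at the origin on the work surface. World frame = base frame: x ahead of the robot, y to its left, z up, the work surface at z = 0. Lengths are in m, angles in rad, forces in N, time in s.
With the tool pointing down it reaches from about 0.35 to 0.975 m from the base axis. Payload 4.9 kg.
Tool frame: the origin (TCP) lies midway between the tips of the shut fingers; the grasp point (between the pads) lies 19 mm behind it; z points along the fingers, y is the direction in which the jaws open and shut (so a half turn about z gives the same grasp; the last joint's range is limited). The gripper opens to 85 mm and grips with 20 to 120 N. Pads are 22 mm wide; open, the fingers measure 114 mm over their backs; the gripper's body (76 mm by 85 mm) begins 54 mm behind the grasp point. The pads swing forward as they close: fully open they stand 13 mm farther back than shut.
Start: joints at [1.227, 0.053, 1.613, -0, 1.476, -0.119], TCP at [0.139, 0.609, 0.231] pointing down, gripper open.
Joint ranges: [-3.01, 3.01], [-1.01, 2.22], [0.06, 2.58], [-1.02, 4.17], [0.09, 2.62], [-3.14, 3.14]. Speed limits (rad/s): [2.57, 2.57, 3.14, 3.14, 3.14, 3.14].

### API

Orientations are given as a unit quaternion [w, x, y, z].
In Python, from plant import manip, cams gives the robot as it stands.
- The arm moves only by the tool jog_arm, never from a script. Its argument "targets" is a list of rows, each a list of 4 numbers: the shift along the tool's x, y, z in m, then the turn about the tool's z in degrees. A call has 1 to 5 rows; each row is the pose to reach, as a shift and turn from the pose commanded when the call began, along the tool's axes at that moment; what a row does not reach only later rows make up. A row lasts 1/12 s, in which the tool goes at most 41.7 mm and 7.16 degrees, less where a joint would pass 70% of its speed; a pose out of reach is approached as far as the arm can. A call with a gripper value outside its range is refused whole. "fingers" is the opening, from 0 (shut) to 1 (fully open), set as the call begins (left out, the last holds). The fingers move at their own pace and stop on an object; the grip force is fixed at half the most. Time passes only in rows, so rows that repeat a pose let the fingers close. It gives the time, the measured TCP pose, the force and the opening at its end, in the units of the state.
- manip.state(): the state, without advancing time (a new reading comes with each control period).
- cams.grab_frame(name): name is "scene" or "top" or "wrist"; returns the picture (384x512x3 uint8, red, green, blue); there is no depth.
- cams.get_calibration(name): a dict with "camera_matrix" (3x3 intrinsics, pixels), "distortion" ([k1, k2, p1, p2, k3] as OpenCV has them; the pictures are not rectified), "cam_to_world" (4x4, takes a point from camera to world coordinates). Camera axes: x right, y up, looking along -z (the intrinsics and any distortion apply to the point x, -y, -z); pixel columns grow to the right and rows downward; lengths in m; the calibration is good to about 2 mm. A picture is of the moment at which its call begins: read the wrist's pose just before it. get_calibration takes no time and is no camera call; for the wrist camera it gives the pose at the moment of the call.
- manip.job_done(): hands the job in, once; it reports no verdict.
The state is a dict: "time": time; "joint_pos": joint angles; "joint_vel": joint speeds; "joint_efforts": joint torques, N m; "tool_pos": TCP position; "tool_rot": TCP orientation; "contact_force": force on the tool from outside, world axes, zero at the start; "ft_torque": the same for the moment, N m; "gripper_width": opening from 0.0 (shut) to 1.0 (fully open).
Only numpy, scipy, OpenCV 4.12 (cv2) and the standard library are available. Lean on these libraries where they do the work, as an engineer would, in place of code of your own. Each camera call takes 0.05 s, during which the arm holds its last target. There are 200 camera calls.

### The job

Get the projector ready to throw the outline onto the white panel for tracing: first swing it round on its swivel until it clicks into the stop where it faces the panel, then slide its lens cover fully open, and only then press the power button. Last, turn the focus ring (the front ring, with the tall fin) until its fin lines up with the pencil line on the strip of masking tape. Leave the zoom ring behind it and the other things on the table as they are.

Things in the scene. Friction and masses are not known exactly. Their poses are not given: they have to be found in the camera images.
- swivel (a joint): angle of the projector on its swivel, rad: 0 = lens along the x axis of swivel_base, growing counter-clockwise seen from above. Two sprung click stops, at +1.571 and -1.571 (a quarter turn to either side); hard ends 0.045 rad beyond them. Between them friction (about 0.12 Nm) holds it wherever it is left; entering a stop takes about 0.7 Nm, and the sprung ball pulls it in over the last 0.08 rad; leaving it takes about 1 Nm
- swivel_base: dark round steel swivel base, 284 mm across and 22 mm high, fixed to the table; origin on the swivel axis at table height, x axis = projector direction at swivel 0. A small plunger block 34 mm high sticks out to 150 mm on its x side
- projector (a point): on the swivel axis at the underside of the white projector shell, 46 mm above the table; turns with it. x = the way the lens looks, y = the projector's left, z up. The shell runs from x -115 to +125 and y -120 to +120 mm. Its rear part (x -115 to 0) is 100 mm high with flat sides that can be pushed; the front part is lower and holds the lens well
- lens_well (a point): middle of the floor of the lens well, the trough open above in the shell's front part, from which the zoom and focus rings stand out; 58 mm above the shell's underside, axes as projector. The well runs 109 mm along x and 160 mm along y; its two side cheeks (40 mm wide) and front wall (14 mm thick) stand 14 mm above the floor, the rear part of the shell behind it 42 mm
- lens_front (a point): centre of the front lens face, 45 mm above the shell's underside and 125 mm ahead of the swivel axis; x axis = the way the lens looks
- lens_axis (a point): centre of the focus ring, on the lens axis (45 mm above the shell's underside, 70 mm ahead of the swivel axis); fixed to the shell, axes as projector. The focus ring turns about this x axis; it is 64 mm in diameter and 14 mm long, the front one of the two rings
- focus (a joint): angle of the focus ring, rad, -0.8 to 0.8: 0 = fin straight up; growing = fin leans to the projector's right (its -y), negative = to its left (+y). Friction about 0.06 Nm (1.2 N at the fin), stays where it is left
- fin_tip (a point): middle of the top edge of the focus ring's light grey fin, 54 mm from the lens axis; its z axis points from the lens axis out along the fin, x as the lens. The fin is 8 mm thick across (along y), 12 mm wide along the lens and stands 22 mm out of the ring (32 to 54 mm from the axis)
- tape_line (a point): on a 22 x 10 mm strip of masking tape with a dark pencil line along the lens, stuck on the lens barrel just in front of the focus ring (20 mm ahead of the ring's middle); the point lies on the line, 31 mm from the lens axis; its z axis points from the lens axis out through the line, x as the lens
- tape_mark (a joint): angle of the pencil line round the lens axis, rad, measured like focus: the fin lines up with it when both are equal
- zoom (a joint): angle of the zoom ring (64 mm in diameter, the rear ring, 44 mm behind the focus ring, only a 4 mm nub at its top), rad; already set at 0, to be left
- cover (a joint): travel of the sliding lens cover, m: 0 = shut over the lens, 0.056 = fully open, against its end stop; it slides to the projector's left (its +y). Friction about 1 N; pushed hard against its stop (over about 8 N) it can drag the projector out of its click stop
- cover_tab (a point): middle of the top of the cover's grey finger tab, 93 mm above the shell's underside and 131 mm ahead of the swivel axis. The tab is 22 mm wide (along the slide), 8 mm thick and stands 19 mm above the cover plate and 21 mm above the front wall
- power_top (a point): centre of the top of the round power button (20 mm in diameter, standing 7 mm above the rear part's top inside a 30 mm round bezel), 60 mm behind and 70 mm to the left of the swivel axis; z up. Full press takes about 4 N
- power (a joint): press of the power button, m, 0 to 0.005, springs back
- panel: white primed panel, 300 x 12 x 240 mm, upright on two timber feet, top 255 mm above the table, fixed; origin under its middle at table height, its y axis square to the face. It stands square in front of one of the two click stops, about 0.44 m from the swivel axis, to the left or the right
- carton: open cardboard carton, 260 x 140 x 170 mm, fixed, opposite the panel on the other side of the projector; origin under its middle
- tin: paint tin, 91 mm in diameter, 102 mm high; origin under its middle
- roller: paint roller lying flat, 250 mm long, 44 mm high; origin on the table under the middle of its sleeve
- tape_roll: roll of masking tape lying flat, 100 mm in diameter, 24 mm high; origin under its middle
- anchor: timber anchor with white top lying flat beyond the projector, 145 x 210 x 27 mm; origin on the table under its eye (the ring at the end of the shank), the shank runs from there along -y of the body

How it is judged:
By the outcome, as a careful person would: the job done as asked, in the order asked, and still so for the second after the job is handed in, with the robot touching nothing.
It also fails if it takes over 61 s, if anything falls off the work surface, if the arm or the gripper's body presses on something with over 40 N, if the wrist force passes 120 N, or if a joint passes its speed limit or range.

## Working session

There is one attempt and no reset: what is moved stays moved. The work goes in short steps, Python scripts to look and compute and a tool call to move; the robot and the scene stay as the last step left them, time stands still between calls to the robot, and variables do not carry over. Pictures are saved under pics/ and viewed, about 8 in all and at most 12, crops included, and the job is handed in when it is done.

Besides the shell and the picture viewer there is one more tool, called after "Request:" as name(argument=value, ...) on one line, values as JSON. jog_arm: Moves the arm, as the interface text tells. Its arguments: {"type":"object","properties":{"targets":{"type":"array"},"fingers":{"type":"number"}},"required":["targets"]}

```bash
ls; mkdir -p pics; python3 - <<'E'
from plant import manip,cams
import cv2,numpy as np
s=manip.state();print(s['time'],s['tool_pos'],s['tool_rot'],s['contact_force'])
for n in ['scene','top']:
    cv2.imwrite(f'pics/{n}0.png',cv2.cvtColor(cams.grab_frame(n),cv2.COLOR_RGB2BGR))
    c=cams.get_calibration(n);print(n,np.round(c['camera_matrix'],1),c['distortion'],np.round(c['cam_to_world'],3))
E
```

```text
pics
0.0 [0.13910591 0.60868189 0.23005219] [-2.31969951e-04  1.12169208e-01  9.93688582e-01 -1.00835430e-03] [ 0.22247684 -0.4949733  -0.01017133]
scene [[411.4   0.  258.4]
 [  0.  411.4 199.1]
 [  0.    0.    1. ]] [-0.12524737  0.          0.          0.          0.        ] [[-0.392 -0.75   0.533  1.327]
 [ 0.92  -0.311  0.239  0.374]
 [-0.013  0.584  0.812  1.319]
 [ 0.     0.     0.     1.   ]]
top [[411.    0.  254.4]
 [  0.  411.  186.7]
 [  0.    0.    1. ]] [-0.1133675  0.         0.         0.         0.       ] [[ 0.006  0.981 -0.196  0.275]
 [-1.     0.009  0.014  0.029]
 [ 0.016  0.196  0.981  1.355]
 [ 0.     0.     0.     1.   ]]
```

View pics/scene0.png

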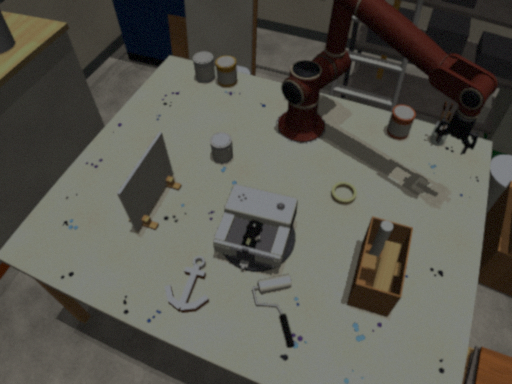

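View pics/top0.png

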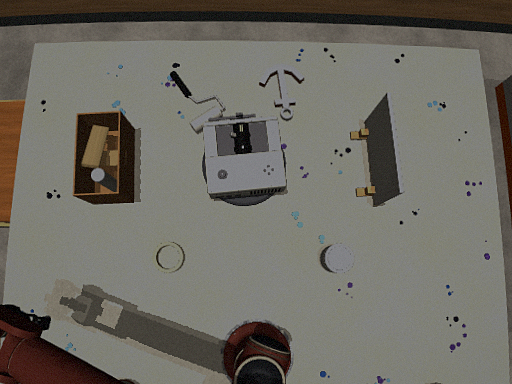

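```bash
cat > h.py <<'E'
from plant import manip,cams
import cv2,numpy as np
def ray(cal,px):
    K=np.array(cal['camera_matrix']);T=np.array(cal['cam_to_world'])
    u=cv2.undistortPoints(np.array([[px]],float),K,np.array(cal['distortion']))[0,0]
    d=T[:3,:3]@np.array([u[0],-u[1],-1.]);return T[:3,3],d
def onz(cal,px,z):
    o,d=ray(cal,px);return o+d*(z-o[2])/d[2]
def proj(cal,P):
    K=np.array(cal['camera_matrix']);T=np.array(cal['cam_to_world'])
    p=(np.atleast_2d(P)-T[:3,3])@T[:3,:3];p=p*[1,-1,-1]
    return cv2.projectPoints(p,np.zeros(3),np.zeros(3),K,np.array(cal['distortion']))[0][:,0]
def tri(c1,p1,c2,p2):
    o1,d1=ray(c1,p1);o2,d2=ray(c2,p2)
    A=np.stack([d1,-d2],1);t=np.linalg.lstsq(A,o2-o1,rcond=None)[0]
    a,b=o1+t[0]*d1,o2+t[1]*d2;return (a+b)/2,np.linalg.norm(a-b)
def save(n,img,box=None,k=1):
    if box: x0,y0,x1,y1=box;img=img[y0:y1,x0:x1]
    img=cv2.resize(img,None,fx=k,fy=k,interpolation=cv2.INTER_CUBIC)
    cv2.imwrite(f'pics/{n}.png',cv2.cvtColor(img,cv2.COLOR_RGB2BGR))
E
python3 - <<'E'
import cv2,numpy as np
from h import *
t=cv2.imread('pics/top0.png')[85:225,180:420]
t=cv2.convertScaleAbs(cv2.resize(t,None,fx=3.3,fy=3.3,interpolation=cv2.INTER_CUBIC),alpha=1.3,beta=10)
cv2.imwrite('pics/top0c.png',t)
c=cams.get_calibration('top')
for n,p,z in [('power',(222,174),.153),('tab',(241,118),.139),('panel top a',(388,95),.255),('panel top b',(402,193),.255),('carton',(105,158),.17),('tin',(337,257),.102),('roll',(170,257),.024)]:
    print(n,np.round(onz(c,p,z),3))
E
```

```text
power [0.553 0.109 0.153]
tab [0.737 0.055 0.139]
panel top a [ 0.772 -0.376  0.255]
panel top b [ 0.481 -0.397  0.255]
carton [0.596 0.463 0.17 ]
tin [ 0.31  -0.241  0.102]
roll [0.308 0.279 0.024]
```

View pics/top0c.png

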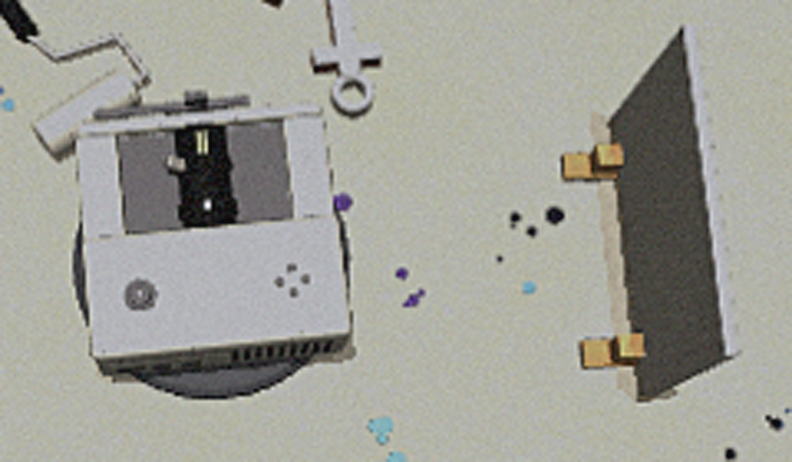

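```bash
python3 - <<'E'
from h import *
c=cams.get_calibration('top')
f=lambda x,y,z:onz(c,(180+x/3.3,85+y/3.3),z)[:2]
W=np.array([f(140,294,.153),f(95,353,.146),f(350,333,.146),f(333,213,.146),f(85,238,.146)])
L=np.array([[-.06,.07],[-.115,.12],[-.115,-.12],[0,-.12],[0,.12]])
a,b=L-L.mean(0),W-W.mean(0)
th=np.arctan2((a[:,0]*b[:,1]-a[:,1]*b[:,0]).sum(),(a*b).sum())
R=np.array([[np.cos(th),-np.sin(th)],[np.sin(th),np.cos(th)]])
ax=W.mean(0)-R@L.mean(0);print('th',th,'axis',ax);print(np.round((W-(L@R.T+ax))*1e3,1))
g=lambda x,y,z:np.round(R.T@(f(x,y,z)-ax),4)
print('tab',g(195,97,.139),'fintip',g(175,162,.14),'tape',g(203,142,.122))
pa,pb=f(684,27,.255),f(735,355,.255);print(pa,pb,'panel edge dir',np.degrees(np.arctan2(*(pa-pb)[::-1])))
s=manip.state();print(s['tool_pos'])
E
```

```text
th 0.10707120496537115 axis [0.62149603 0.04514744]
[[-1.6 -0.3]
 [ 4.8 -4.1]
 [-0.2  3. ]
 [-1.1  5.4]
 [-1.8 -4.1]]
tab [0.1281 0.0023] fintip [0.065 0.027] tape [ 0.0885 -0.0014]
[ 0.77780931 -0.37445396] [ 0.48185723 -0.39908629] panel edge dir 4.7578083484361295
[0.13913936 0.60874213 0.23019693]
```

Request:
jog_arm(targets=[[-0.138,-0.156,0,-17.7],[-0.138,-0.156,0,-17.7],[-0.138,-0.156,0,-17.7],[-0.138,-0.156,0,-17.7],[-0.138,-0.156,0,-17.7]], fingers=0)

```text
time: 0.52
tool_pos: [0.2392, 0.4245, 0.2306]
tool_rot: [-0.0, -0.043, 0.999, -0.0]
contact_force: [0.8, 0.4, 0.4]
gripper_width: 0.295
```

Request:
jog_arm(targets=[[-0.083,-0.19,0,0],[-0.083,-0.19,0,0],[-0.083,-0.19,0,0],[-0.083,-0.19,0,0],[-0.083,-0.19,0,0]])

```text
time: 0.93
tool_pos: [0.3379, 0.2421, 0.231]
tool_rot: [0.0, -0.042, 0.999, -0.0]
contact_force: [1.1, -0.4, -0.1]
gripper_width: -0.003
```

Request:
jog_arm(targets=[[-0.083,-0.19,0,0],[-0.083,-0.19,0,0],[-0.083,-0.19,0,0],[-0.083,-0.19,0,0],[-0.083,-0.19,0,0]])

```text
time: 1.35
tool_pos: [0.4367, 0.0595, 0.231]
tool_rot: [0.0, -0.042, 0.999, 0.0]
contact_force: [-0.1, 1.2, -0.2]
gripper_width: 0.001
```

Request:
jog_arm(targets=[[-0.083,-0.19,0,0],[-0.083,-0.19,0,0],[-0.083,-0.19,0,0],[-0.083,-0.19,0,0],[-0.083,-0.19,0,0]])

```text
time: 1.77
tool_pos: [0.5354, -0.1228, 0.2307]
tool_rot: [-0.0, -0.042, 0.999, 0.0]
contact_force: [1.1, 1.0, 0.3]
gripper_width: 0.002
```

Request:
jog_arm(targets=[[0,0,0.13,0],[0,0,0.13,0],[0,0,0.13,0],[0,0,0.13,0],[0,0,0.13,0]])

```text
time: 2.18
tool_pos: [0.5323, -0.1197, 0.0977]
tool_rot: [-0.004, -0.042, 0.999, 0.002]
contact_force: [0.3, 0.2, 0.8]
gripper_width: -0.001
```

Request:
jog_arm(targets=[[-0.005,0.015,0,0],[-0.01,0.0255,0,0],[0,0.033,0,0],[0.01,0.041,0,0],[0.021,0.0496,0,0]])

```text
time: 2.6
tool_pos: [0.5139, -0.0736, 0.1071]
tool_rot: [0.005, -0.042, 0.999, -0.002]
contact_force: [1.4, -1.2, 2.4]
gripper_width: -0.001
```

Request:
jog_arm(targets=[[0.0055,0.006,0,0],[0.011,0.012,0,0],[0.0155,0.0185,0,0],[0.02,0.025,0,0],[0.0241,0.0323,0,0]])

```text
time: 3.02
tool_pos: [0.4858, -0.043, 0.1053]
tool_rot: [0.004, -0.042, 0.999, -0.001]
contact_force: [1.5, -1.5, 5.3]
gripper_width: 0.0
```

Request:
jog_arm(targets=[[0.0035,0.0075,0,0],[0.007,0.015,0,0],[0.01,0.0225,0,0],[0.0125,0.0305,0,0],[0.015,0.0384,0,0]])

```text
time: 3.43
tool_pos: [0.4656, -0.0054, 0.1026]
tool_rot: [0.001, -0.042, 0.999, -0.0]
contact_force: [0.3, -1.2, 4.0]
gripper_width: -0.001
```

Request:
jog_arm(targets=[[0.001,0.008,0,0],[0.002,0.016,0,0],[0.003,0.0245,0,0],[0.0035,0.033,0,0],[0.0038,0.0414,0,0]])

```text
time: 3.85
tool_pos: [0.4576, 0.036, 0.1012]
tool_rot: [-0.0, -0.042, 0.999, 0.0]
contact_force: [0.9, -1.3, 4.0]
gripper_width: -0.003
```

Request:
jog_arm(targets=[[-0.001,0.008,0,0],[-0.002,0.016,0,0],[-0.0035,0.0245,0,0],[-0.005,0.033,0,0],[-0.0074,0.0412,0,0]])

```text
time: 4.27
tool_pos: [0.4616, 0.0777, 0.1012]
tool_rot: [-0.0, -0.042, 0.999, -0.0]
contact_force: [-0.5, -1.1, 3.9]
gripper_width: 0.001
```

```bash
python3 - <<'E'
from h import *
save('top1',cams.grab_frame('top'),(180,85,420,225),3.3)
print(manip.state()['time'])
E
```

```text
4.3167
```

View pics/top1.png

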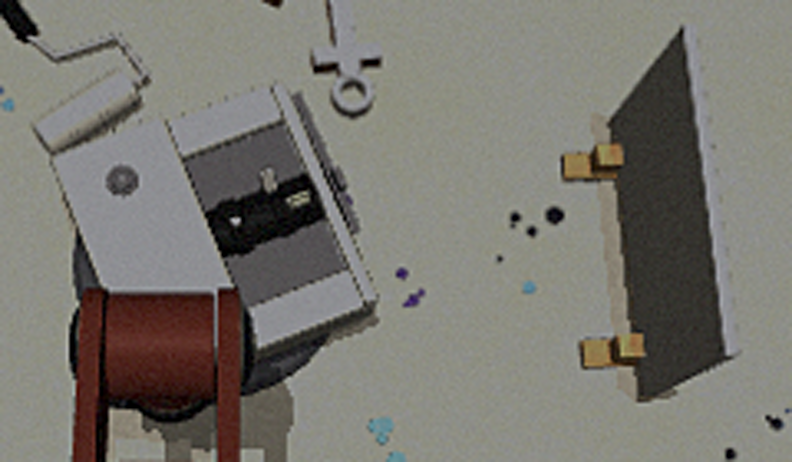

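Request:
jog_arm(targets=[[-0.002,0.006,0,0],[-0.0045,0.012,0,0],[-0.007,0.0175,0,0],[-0.0099,0.0231,0,0]])

```text
time: 4.65
tool_pos: [0.4686, 0.1008, 0.101]
tool_rot: [-0.002, -0.042, 0.999, -0.0]
contact_force: [-4.8, -2.3, 7.4]
gripper_width: 0.002
```

Request:
jog_arm(targets=[[-0.002,0.0035,0,0],[-0.004,0.007,0,0]])

```text
time: 4.82
tool_pos: [0.4708, 0.1075, 0.1008]
tool_rot: [-0.004, -0.042, 0.999, -0.001]
contact_force: [-10.6, -3.6, 9.9]
gripper_width: -0.003
```

Request:
jog_arm(targets=[[-0.002,0.0035,0,0],[-0.004,0.007,0,0]])

```text
time: 4.98
tool_pos: [0.474, 0.1154, 0.0997]
tool_rot: [-0.003, -0.042, 0.999, -0.0]
contact_force: [-6.6, -0.4, 1.2]
gripper_width: 0.0
```

Request:
jog_arm(targets=[[-0.002,0.0028,0,0]])

```text
time: 5.07
tool_pos: [0.4757, 0.1186, 0.0994]
tool_rot: [-0.003, -0.042, 0.999, 0.0]
contact_force: [-4.3, -0.1, 2.3]
gripper_width: -0.001
```

Request:
jog_arm(targets=[[-0.002,0.0028,0,0],[-0.002,0.0028,0,0]])

```text
time: 5.23
tool_pos: [0.4792, 0.1218, 0.1]
tool_rot: [-0.001, -0.042, 0.999, 0.0]
contact_force: [-0.3, -0.1, 0.6]
gripper_width: -0.001
```

Request:
jog_arm(targets=[[0.03,0,0,0],[0.03,0,-0.04,0],[0.03,0,-0.08,0],[0.03,0,-0.12,0],[0.03,0,-0.16,0]])

```text
time: 5.65
tool_pos: [0.4494, 0.1187, 0.262]
tool_rot: [-0.0, -0.042, 0.999, 0.0]
contact_force: [0.5, 0.3, 1.0]
gripper_width: -0.001
```

Request:
jog_arm(targets=[[-0.11,-0.17,0,0],[-0.11,-0.17,0,0],[-0.11,-0.17,0,0],[-0.11,-0.17,0,0],[-0.11,-0.17,0,0]])

```text
time: 6.07
tool_pos: [0.5754, -0.0437, 0.2609]
tool_rot: [0.0, -0.042, 0.999, -0.0]
contact_force: [0.1, 1.1, 0.1]
gripper_width: 0.004
```

Request:
jog_arm(targets=[[-0.015,-0.05,0,0],[-0.015,-0.05,0,0],[-0.015,-0.05,0,0]])

```text
time: 6.32
tool_pos: [0.5938, -0.0928, 0.2602]
tool_rot: [-0.0, -0.04, 0.999, 0.0]
contact_force: [-0.8, 1.0, 0.6]
gripper_width: 0.0
```

```bash
python3 - <<'E'
from h import *
w=cams.grab_frame('wrist');c=cams.get_calibration('wrist');s=cams.grab_frame('scene')
np.savez('w1.npz',w=w,s=s,**{k:np.array(v) for k,v in c.items()})
big=np.vstack([cv2.resize(s[150:290,120:380],(520,280),interpolation=cv2.INTER_CUBIC),np.zeros((1,520,3),np.uint8)])
save('w1',w);save('s1',big)
print(manip.state()['tool_pos'],np.round(c['cam_to_world'],3),np.round(c['camera_matrix'],1),c['distortion'])
E
```

```text
[ 0.5929076  -0.08978955  0.26067059] [[-0.082 -0.96  -0.266  0.526]
 [ 0.997 -0.079 -0.023 -0.097]
 [ 0.001 -0.267  0.964  0.403]
 [ 0.     0.     0.     1.   ]] [[273.6   0.  258.6]
 [  0.  273.6 191.7]
 [  0.    0.    1. ]] [-0.02747176  0.          0.          0.          0.        ]
```

View pics/w1.png

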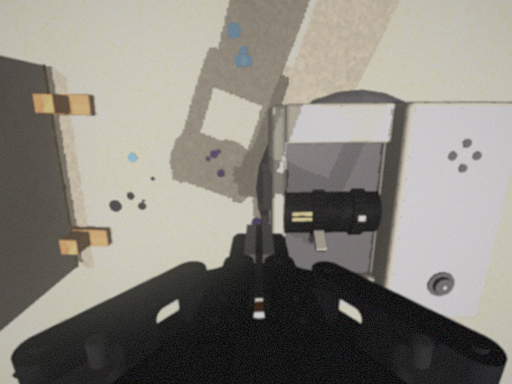

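```bash
python3 - <<'E'
from h import *
d=np.load('w1.npz');c={k:d[k] for k in ('camera_matrix','distortion','cam_to_world')}
f=lambda x,y,z:onz(c,(x,y),z)[:2]
P=f(441,284,.153);A=f(407,103,.146);B=f(386,289,.146);C=f(287,106,.118);D=f(392,141,.118)
print('power',P,'edge dir',(B-A)/np.linalg.norm(B-A),np.linalg.norm(B-A),A,B,C)
th=-1.488;R=np.array([[np.cos(th),-np.sin(th)],[np.sin(th),np.cos(th)]])
for n,p,l in [('P',P,(-.06,.07)),('A',A,(0,-.12)),('C',C,(.125,-.12))]: print(n,p-R@np.array(l))
w=d['w'];save('w1c',w[180:270,240:400],None,5)
E
```

```text
power [0.68114236 0.11150776] edge dir [0.99406229 0.10881254] 0.1937555979617872 [0.50332125 0.03643619] [0.69592638 0.05751923] [ 0.5142743  -0.06883093]
P [0.61634426 0.04592418]
A [0.62291017 0.0463604 ]
C [0.6235255  0.06566508]
```

View pics/w1c.png

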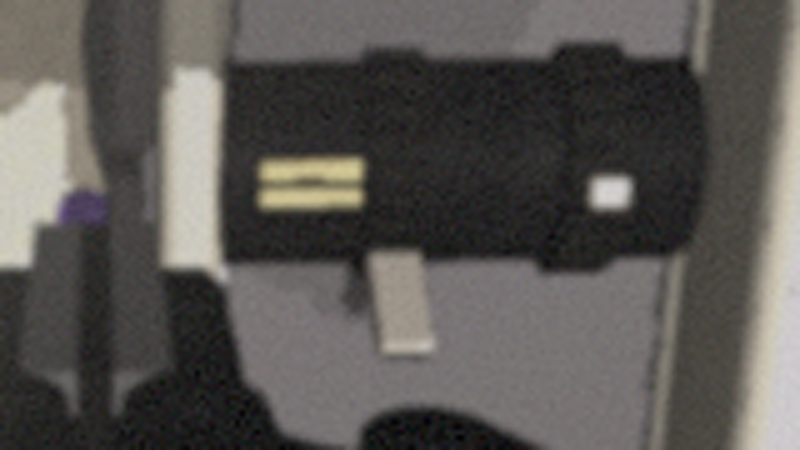

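```bash
cat >> h.py <<'E'
def ang(c,px,X,r,ax=(.621,.046),th=-1.488,dy=0):
    # angle about lens axis of feature seen at px, on cylinder radius r
    o,d=ray(c,px);R=np.array([[np.cos(th),np.sin(th)],[-np.sin(th),np.cos(th)]])
    o2=R@(o[:2]-np.array(ax));d2=R@d[:2]
    oy,oz,dy_,dz=o2[1]-dy,o[2]-.091,d2[1],d[2]
    a=dy_**2+dz**2;b=oy*dy_+oz*dz;q=b*b-a*(oy**2+oz**2-r*r)
    t=(-b-np.sqrt(max(q,0)))/a
    t2=(X-o2[0])/d2[0]
    y,z=oy+t*dy_,oz+t*dz
    return dict(ang=np.arctan2(-y,z),x=o2[0]+t*d2[0],y=y,z=z,q=q>0,plane_r=np.hypot(oy+t2*dy_,oz+t2*dz))
E
python3 - <<'E'
from h import *
d=np.load('w1.npz');c={k:d[k] for k in ('camera_matrix','distortion','cam_to_world')}
for th in (-1.488,-1.465):
  for n,p,X,r in [('nub',(362.4,218.4),.026,.036),('tape',(302.4,216.8),.09,.031),('tapeL',(302.4,210.8),.09,.031),('tapeR',(302.4,222.3),.09,.031),('fintip',(321.2,249.2),.07,.054)]:
    print(n,{k:round(float(v),4) for k,v in ang(c,p,X,r,th=th).items()})
E
```

```text
nub {'ang': -0.0106, 'x': 0.0218, 'y': 0.0004, 'z': 0.036, 'q': 1.0, 'plane_r': 0.0465}
tape {'ang': -0.0089, 'x': 0.086, 'y': 0.0003, 'z': 0.031, 'q': 1.0, 'plane_r': 0.0547}
tapeL {'ang': 0.2093, 'x': 0.0862, 'y': -0.0064, 'z': 0.0303, 'q': 1.0, 'plane_r': 0.0543}
tapeR {'ang': -0.2297, 'x': 0.0856, 'y': 0.0071, 'z': 0.0302, 'q': 1.0, 'plane_r': 0.0556}
fintip {'ang': -0.6745, 'x': 0.0658, 'y': 0.0337, 'z': 0.0422, 'q': 1.0, 'plane_r': 0.0639}
nub {'ang': 0.0034, 'x': 0.0218, 'y': -0.0001, 'z': 0.036, 'q': 1.0, 'plane_r': 0.0468}
tape {'ang': 0.0544, 'x': 0.086, 'y': -0.0017, 'z': 0.031, 'q': 1.0, 'plane_r': 0.0565}
tapeL {'ang': 0.2698, 'x': 0.086, 'y': -0.0083, 'z': 0.0299, 'q': 1.0, 'plane_r': 0.0572}
tapeR {'ang': -0.1592, 'x': 0.0858, 'y': 0.0049, 'z': 0.0306, 'q': 1.0, 'plane_r': 0.0564}
fintip {'ang': -0.6162, 'x': 0.067, 'y': 0.0312, 'z': 0.0441, 'q': 1.0, 'plane_r': 0.0616}
```

Request:
jog_arm(targets=[[0,0,0.04,0],[0,0,0.08,0],[0,0,0.12,0],[0,0,0.136,0],[0,0,0.136,0]])

```text
time: 6.83
tool_pos: [0.5887, -0.0871, 0.119]
tool_rot: [-0.005, -0.043, 0.999, 0.002]
contact_force: [-0.7, 0.6, 0.0]
gripper_width: -0.005
```

Request:
jog_arm(targets=[[-0.007,0,0,0],[-0.014,0,0,0],[-0.02,0,0,0],[-0.026,0,0,0],[-0.032,0,0,0]])

```text
time: 7.25
tool_pos: [0.6268, -0.0874, 0.1274]
tool_rot: [0.001, -0.042, 0.999, -0.0]
contact_force: [-1.5, 0.4, 0.8]
gripper_width: -0.001
```

Request:
jog_arm(targets=[[-0.006,0,0,0],[-0.012,0,0,0],[-0.018,0,0,0],[-0.024,0,0,0],[-0.03,0,0,0]])

```text
time: 7.67
tool_pos: [0.6554, -0.0848, 0.1252]
tool_rot: [-0.0, -0.042, 0.999, 0.0]
contact_force: [-1.4, -0.2, 0.7]
gripper_width: 0.003
```

Request:
jog_arm(targets=[[-0.001,0,0,0],[-0.002,0,0,0],[-0.003,0,0,0],[-0.004,0,0,0],[-0.004,0,0,0]])

```text
time: 8.08
tool_pos: [0.6588, -0.0845, 0.1251]
tool_rot: [-0.0, -0.042, 0.999, 0.0]
contact_force: [-0.3, -1.1, -0.3]
gripper_width: -0.003
```

Request:
jog_arm(targets=[[-0.001,0,0,0],[-0.002,0,0,0],[-0.003,0,0,0],[-0.004,0,0,0],[-0.004,0,0,0]])

```text
time: 8.5
tool_pos: [0.663, -0.0841, 0.1252]
tool_rot: [-0.0, -0.042, 0.999, 0.0]
contact_force: [-1.4, -0.1, -0.2]
gripper_width: -0.001
```

Request:
jog_arm(targets=[[-0.001,0,0,0],[-0.001,0,0,0],[-0.002,0,0,0],[-0.002,0,0,0]])

```text
time: 8.83
tool_pos: [0.665, -0.084, 0.1253]
tool_rot: [0.0, -0.042, 0.999, 0.0]
contact_force: [-0.4, -0.7, -0.3]
gripper_width: 0.003
```

Request:
jog_arm(targets=[[-0.001,0,0,0],[-0.001,0,0,0]])

```text
time: 9.0
tool_pos: [0.666, -0.0839, 0.1253]
tool_rot: [0.0, -0.042, 0.999, 0.0]
contact_force: [-1.0, 0.3, 0.6]
gripper_width: 0.001
```

Request:
jog_arm(targets=[[-0.001,0,0,0],[-0.001,0,0,0]])

```text
time: 9.17
tool_pos: [0.667, -0.0838, 0.1253]
tool_rot: [0.0, -0.042, 0.999, -0.0]
contact_force: [-0.6, 0.3, -0.1]
gripper_width: -0.001
```

Request:
jog_arm(targets=[[-0.001,0,0,0],[-0.001,0,0,0]])

```text
time: 9.33
tool_pos: [0.6676, -0.0837, 0.1253]
tool_rot: [-0.0, -0.042, 0.999, 0.0]
contact_force: [-3.4, 0.3, 0.7]
gripper_width: -0.003
```

```bash
python3 - <<'E'
from h import *
w=cams.grab_frame('wrist');s=cams.grab_frame('scene');print(manip.state()['contact_force'])
a=cv2.resize(w[60:380,200:512],None,fx=1.25,fy=1.25);b=cv2.resize(s[160:290,190:330],(400,400))
save('c2',np.hstack([a,np.vstack([b,np.zeros((a.shape[0]-400,400,3),np.uint8)]) if a.shape[0]>=400 else b[:a.shape[0]]]))
E
```

```text
[-3.54919745  0.09466163  1.01163518]
```

View pics/c2.png

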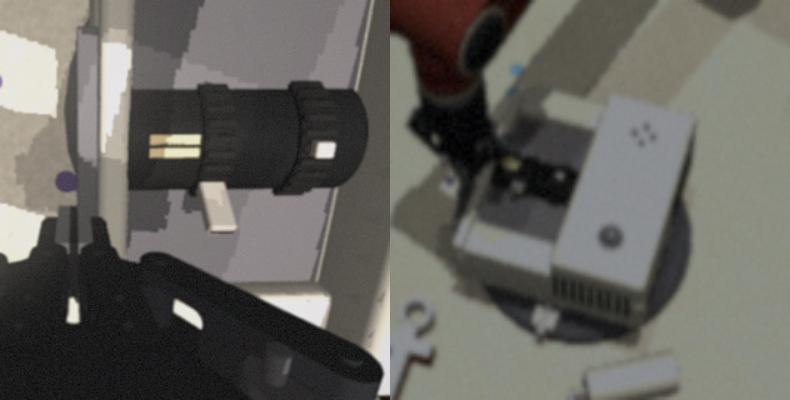

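Request:
jog_arm(targets=[[0.01,0,0,0],[0.01,0,-0.035,0],[0.01,0,-0.075,0],[0.01,0,-0.075,0]])

```text
time: 9.77
tool_pos: [0.6626, -0.0857, 0.2107]
tool_rot: [0.008, -0.042, 0.999, -0.002]
contact_force: [0.9, -1.0, 3.2]
gripper_width: 0.002
```

Request:
jog_arm(targets=[[-0.042,0.193,0,0],[-0.042,0.193,0,0],[-0.042,0.193,0,0],[-0.042,0.193,0,0],[-0.042,0.193,0,0]])

```text
time: 10.18
tool_pos: [0.6843, 0.1145, 0.2011]
tool_rot: [0.001, -0.043, 0.999, 0.001]
contact_force: [0.4, -0.3, 0.4]
gripper_width: -0.003
```

Request:
jog_arm(targets=[[0,0,0.03,0],[0,0,0.036,0],[0,0,0.036,0]])

```text
time: 10.43
tool_pos: [0.6817, 0.1113, 0.1607]
tool_rot: [-0.003, -0.042, 0.999, -0.0]
contact_force: [-1.2, -0.2, -0.7]
gripper_width: -0.003
```

```bash
python3 - <<'E'
from h import *
w=cams.grab_frame('wrist');c=cams.get_calibration('wrist');s=manip.state();print(s['time'],s['tool_pos'],s['contact_force'])
t=cams.grab_frame('top')
np.savez('w3.npz',w=w,t=t,**{k:np.array(v) for k,v in c.items()})
a=cv2.resize(w[60:380,130:440],(400,400));b=cv2.resize(t[85:195,180:290],(400,400));save('c3',np.hstack([a,b]))
print(proj(c,[[.685,.112,.153],s['tool_pos']]))
E
```

```text
10.4833 [0.68267158 0.11068912 0.16259725] [-0.37967139 -0.77477377 -0.37688598]
[[260.36592769 235.51360421]
 [258.52466405 238.666185  ]]
```

View pics/c3.png

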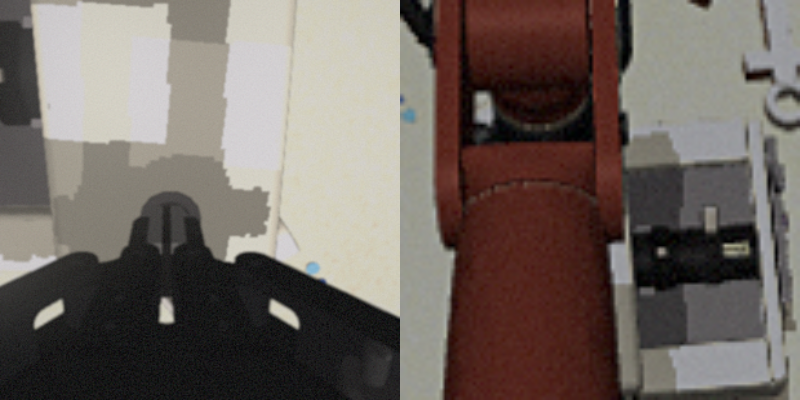

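Request:
jog_arm(targets=[[0,0.003,0,0],[0,0.003,0.005,0],[0,0.003,0.008,0],[0,0.003,0.01,0]])

```text
time: 10.87
tool_pos: [0.6834, 0.1137, 0.1544]
tool_rot: [0.0, -0.042, 0.999, -0.0]
contact_force: [-0.0, -0.1, 0.0]
gripper_width: 0.004
```

Request:
jog_arm(targets=[[0,0,0.001,0],[0,0,0.002,0],[0,0,0.002,0]])

```text
time: 11.12
tool_pos: [0.6833, 0.1139, 0.1525]
tool_rot: [0.0, -0.042, 0.999, -0.0]
contact_force: [-0.7, -0.6, 1.9]
gripper_width: -0.002
```

Request:
jog_arm(targets=[[0,0,0.001,0],[0,0,0.002,0],[0,0,0.002,0]])

```text
time: 11.37
tool_pos: [0.6837, 0.114, 0.1507]
tool_rot: [0.001, -0.042, 0.999, -0.0]
contact_force: [0.1, -1.6, 2.9]
gripper_width: -0.002
```

Request:
jog_arm(targets=[[0,0,0.001,0],[0,0,0.0015,0],[0,0,0.0015,0]])

```text
time: 11.62
tool_pos: [0.6837, 0.1141, 0.1492]
tool_rot: [0.001, -0.042, 0.999, -0.0]
contact_force: [0.2, -1.7, 4.0]
gripper_width: 0.002
```

Request:
jog_arm(targets=[[0,0,0.001,0],[0,0,0.0015,0],[0,0,0.0015,0]])

```text
time: 11.87
tool_pos: [0.6837, 0.1141, 0.1481]
tool_rot: [0.001, -0.042, 0.999, -0.0]
contact_force: [0.2, -2.0, 5.8]
gripper_width: 0.003
```

Request:
jog_arm(targets=[[0,0,0.001,0],[0,0,0.0015,0],[0,0,0.0015,0]])

```text
time: 12.12
tool_pos: [0.684, 0.1138, 0.148]
tool_rot: [0.001, -0.042, 0.999, -0.0]
contact_force: [-1.1, -2.8, 9.0]
gripper_width: -0.002
```

Request:
jog_arm(targets=[[0,0,-0.04,0],[0,0,-0.072,0],[-0.007,-0.04,-0.072,0],[-0.007,-0.08,-0.072,0],[-0.007,-0.12,-0.072,0]])

```text
time: 12.53
tool_pos: [0.7003, -0.0046, 0.2178]
tool_rot: [0.0, -0.043, 0.999, 0.001]
contact_force: [0.6, -0.2, -2.5]
gripper_width: 0.002
```

Request:
jog_arm(targets=[[0,-0.013,0,0],[0,-0.013,0,0],[0,-0.013,0,0],[0,-0.013,0,0]])

```text
time: 12.87
tool_pos: [0.701, -0.0163, 0.2169]
tool_rot: [-0.001, -0.043, 0.999, 0.001]
contact_force: [0.0, -0.4, 0.6]
gripper_width: 0.0
```

```bash
python3 - <<'E'
from h import *
w=cams.grab_frame('wrist');c=cams.get_calibration('wrist');s=manip.state();print(s['time'],s['tool_pos'],c['cam_to_world'][:3,3])
np.savez('w4.npz',w=w,**{k:np.array(v) for k,v in c.items()})
R=lambda b:np.array([.621,.046])+np.array([[.9966,-.083],[.083,.9966]])@np.array(b)
q=proj(c,[[*R((0,-.07)),.123],[*R((0,-.026)),.123]]);print(q)
x,y=q.mean(0).astype(int);x0,y0=max(0,x-80),max(0,y-50);print(x0,y0)
save('w4c',w,(x0,y0,x0+160,y0+110),5)
E
```

```text
12.9167 [ 0.70108373 -0.01597889  0.21718637] [ 0.63403226 -0.02190316  0.35968901]
[[256.75735405 106.67881989]
 [309.7956534  106.93759536]]
203 56
```

View pics/w4c.png

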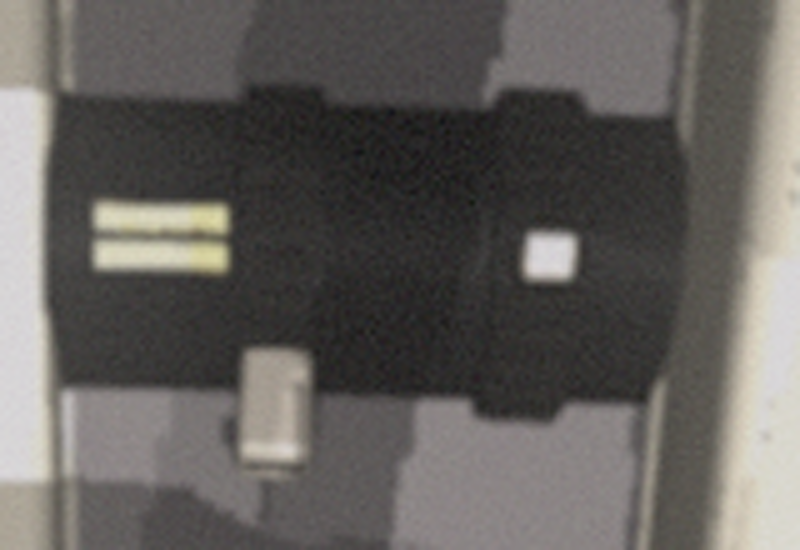

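```bash
cat > axis.py <<'E'
from h import *
def axis(d,cols,rows,mid,th0=60):
    """lens axis (point at mid col, yaw) from barrel silhouette: bisector of the tangent rays of each column, on z=.091"""
    c={k:d[k] for k in ('camera_matrix','distortion','cam_to_world')}
    g=cv2.GaussianBlur(d['w'],(3,3),0).max(2).astype(float);P=[]
    def edge(col,step):
        r=mid
        while abs(r-mid)<45:
            i,o=g[r+step*4-step*6:,col][0],g[r+step*2,col]
            if abs(r-mid)>22 and o-g[r-step*2,col]>22:
                seg=g[[r+k*step for k in range(-3,4)],col];h=(seg[0]+seg[-1])/2
                k=np.where((seg[:-1]<=h)&(seg[1:]>h))[0]
                if len(k): k=k[0];return r+step*(k-3+(h-seg[k])/(seg[k+1]-seg[k]))
            r+=step
    for col in cols:
        a,b=edge(col,-1),edge(col,1)
        if a is None or b is None: continue
        o,d1=ray(c,(col,a));_,d2=ray(c,(col,b))
        m=d1/np.linalg.norm(d1)+d2/np.linalg.norm(d2);p=o+m*(.091-o[2])/m[2]
        w=np.linalg.norm(o-p)*np.sin(.5*np.arccos(d1@d2/np.linalg.norm(d1)/np.linalg.norm(d2)))
        P.append([p[0],p[1],a,b,w,col])
    return np.array(P),c
def fit(P):
    vx,vy,x,y=cv2.fitLine(P[:,:2].astype(np.float32),cv2.DIST_HUBER,0,.001,.001).ravel()
    if vy>0: vx,vy=-vx,-vy
    return np.arctan2(vy,vx),np.array([x,y])
def angf(c,px,X,r,th,pt):
    ax=np.array([.621,.046]);n=np.array([-np.sin(th),np.cos(th)]);off=n@(pt-ax)
    return ang(c,px,X,r,th=th,dy=off)
E
python3 - <<'E'
from axis import *
d=np.load('w4.npz')
P,c=axis(d,list(range(219,249))+list(range(270,298)),None,104)
for row in P[::5]: print(np.round(row,4))
th,pt=fit(P);print('yaw',th,pt)
for t in (th,-1.488):
  for n,p,X,r in [('nub',(313.2,107.4),.026,.036),('tape',(235.4,103.4),.09,.031),('fintip',(257.5,147.3),.07,.054)]:
    print(n,{k:round(float(v),4) for k,v in angf(c,p,X,r,t,pt).items()})
E
```

```text
[ 6.26900e-01 -5.95000e-02  7.46429e+01  1.32740e+02  2.60000e-02
  2.19000e+02]
[ 6.26500e-01 -5.48000e-02  7.47308e+01  1.32750e+02  2.60000e-02
  2.24000e+02]
[ 6.263000e-01 -5.010000e-02  7.486670e+01  1.328958e+02  2.600000e-02
  2.290000e+02]
[ 6.26200e-01 -4.54000e-02  7.55357e+01  1.32940e+02  2.57000e-02
  2.34000e+02]
[ 6.25800e-01 -4.08000e-02  7.55588e+01  1.33060e+02  2.58000e-02
  2.39000e+02]
[ 6.257000e-01 -3.610000e-02  7.570590e+01  1.335208e+02  2.590000e-02
  2.440000e+02]
[ 6.243000e-01 -1.160000e-02  7.646430e+01  1.343611e+02  2.600000e-02
  2.700000e+02]
[ 6.241000e-01 -6.900000e-03  7.653330e+01  1.345833e+02  2.610000e-02
  2.750000e+02]
[ 6.237000e-01 -2.300000e-03  7.656250e+01  1.345833e+02  2.610000e-02
  2.800000e+02]
[6.236000e-01 2.500000e-03 7.716670e+01 1.347353e+02 2.590000e-02
 2.850000e+02]
[6.232000e-01 7.200000e-03 7.723080e+01 1.348276e+02 2.590000e-02
 2.900000e+02]
[6.228000e-01 1.190000e-02 7.708330e+01 1.349231e+02 2.600000e-02
 2.950000e+02]
yaw -1.5170556 [ 0.6249521  -0.02430564]
nub {'ang': -0.0278, 'x': 0.0239, 'y': 0.001, 'z': 0.036, 'q': 1.0, 'plane_r': 0.047}
tape {'ang': 0.0063, 'x': 0.0878, 'y': -0.0002, 'z': 0.031, 'q': 1.0, 'plane_r': 0.0037}
fintip {'ang': -0.6875, 'x': 0.0683, 'y': 0.0343, 'z': 0.0417, 'q': 1.0, 'plane_r': 2.044}
nub {'ang': -0.0653, 'x': 0.0239, 'y': 0.0023, 'z': 0.0359, 'q': 1.0, 'plane_r': 0.0469}
tape {'ang': 0.0226, 'x': 0.0877, 'y': -0.0007, 'z': 0.031, 'q': 1.0, 'plane_r': 0.0032}
fintip {'ang': -0.6887, 'x': 0.0693, 'y': 0.0343, 'z': 0.0417, 'q': 1.0, 'plane_r': 0.2695}
```

```bash
cat >> axis.py <<'E'
def refit(P,c,z=.104):
    Q=np.array([[*(0.5*(onz(c,(r[5],r[2]),z)+onz(c,(r[5],r[3]),z))[:2]),np.linalg.norm(onz(c,(r[5],r[2]),z)-onz(c,(r[5],r[3]),z))] for r in P])
    th,pt=fit(Q);return th,pt,np.median(Q[:,2])
E
python3 - <<'E'
from axis import *
d=np.load('w4.npz')
P,c=axis(d,list(range(219,249))+list(range(270,298)),None,104)
th,pt,w=refit(P,c);print('yaw',th,pt,'width',w)
for t in (th,-1.488):
  for n,p,X,r in [('nub',(313.2,107.4),.026,.036),('tape',(235.4,103.4),.09,.031),('fintip',(257.5,147.3),.07,.054)]:
    print(n,{k:round(float(v),4) for k,v in angf(c,p,X,r,t,pt).items()})
E
```

```text
yaw -1.5173414 [ 0.62531585 -0.0241956 ] width 0.04960147129450415
nub {'ang': -0.0172, 'x': 0.0239, 'y': 0.0006, 'z': 0.036, 'q': 1.0, 'plane_r': 0.047}
tape {'ang': 0.018, 'x': 0.0878, 'y': -0.0006, 'z': 0.031, 'q': 1.0, 'plane_r': 0.0039}
fintip {'ang': -0.6778, 'x': 0.0683, 'y': 0.0339, 'z': 0.0421, 'q': 1.0, 'plane_r': 1.9831}
nub {'ang': -0.055, 'x': 0.0239, 'y': 0.002, 'z': 0.0359, 'q': 1.0, 'plane_r': 0.0468}
tape {'ang': 0.0346, 'x': 0.0877, 'y': -0.0011, 'z': 0.031, 'q': 1.0, 'plane_r': 0.0035}
fintip {'ang': -0.6789, 'x': 0.0693, 'y': 0.0339, 'z': 0.042, 'q': 1.0, 'plane_r': 0.2694}
```

Request:
jog_arm(targets=[[0,0,0.035,0],[0,0,0.07,0],[0,0,0.087,0],[0,0,0.087,0],[0,0,0.087,0]])

```text
time: 13.33
tool_pos: [0.7005, -0.0161, 0.1294]
tool_rot: [-0.001, -0.043, 0.999, 0.0]
contact_force: [-0.2, 0.6, 1.0]
gripper_width: 0.002
```

Request:
jog_arm(targets=[[0.009,0,0,0],[0.018,0,0,0],[0.025,0,0,0],[0.031,0,0,0],[0.036,0,0,0]])

```text
time: 13.75
tool_pos: [0.6664, -0.0208, 0.1329]
tool_rot: [0.003, -0.042, 0.999, -0.0]
contact_force: [6.3, 0.9, 5.2]
gripper_width: -0.001
```

Request:
jog_arm(targets=[[0.004,0,0,0],[0.008,0,0,0],[0.012,0,0,0],[0.0155,0,0,0],[0.0155,0,0,0]])

```text
time: 14.17
tool_pos: [0.6561, -0.0217, 0.139]
tool_rot: [0.009, -0.042, 0.999, -0.0]
contact_force: [8.0, 3.8, 14.2]
gripper_width: 0.002
```

```bash
python3 - <<'E'
from h import *
w=cams.grab_frame('wrist');c=cams.get_calibration('wrist');s=manip.state();print(s['time'],s['tool_pos'],s['contact_force'])
np.savez('w5.npz',w=w,**{k:np.array(v) for k,v in c.items()})
save('w5',w,(190,90,370,270),3.3)
E
```

```text
14.2167 [ 0.6561887  -0.02164715  0.13903256] [ 7.28647578  3.35653873 14.98544204]
```

View pics/w5.png

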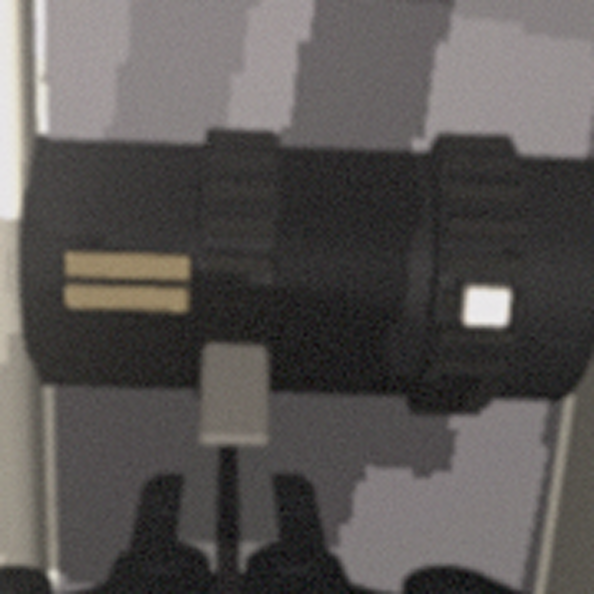

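Request:
jog_arm(targets=[[0,0,-0.02,0],[-0.02,0,-0.02,0],[-0.04,0,-0.02,0],[-0.04,0,0.011,0],[-0.04,0,0.011,0]])

```text
time: 14.63
tool_pos: [0.6874, -0.0184, 0.1151]
tool_rot: [-0.004, -0.042, 0.999, 0.001]
contact_force: [-2.9, -0.5, -2.1]
gripper_width: -0.003
```

Request:
jog_arm(targets=[[0,0,0,0],[0.005,0,0,0],[0.01,0,0,0],[0.014,0,0,0],[0.018,0,0,0]])

```text
time: 15.05
tool_pos: [0.6718, -0.0203, 0.1211]
tool_rot: [0.001, -0.042, 0.999, -0.0]
contact_force: [-0.4, -0.3, 0.5]
gripper_width: -0.002
```

Request:
jog_arm(targets=[[0.003,0,0,0],[0.006,0,0,0],[0.009,0,-0.003,0],[0.012,0,-0.006,0],[0.014,0,-0.009,0]])

```text
time: 15.47
tool_pos: [0.658, -0.0214, 0.1292]
tool_rot: [0.0, -0.042, 0.999, -0.0]
contact_force: [0.4, -0.3, -1.3]
gripper_width: 0.0
```

Request:
jog_arm(targets=[[0.003,0,0,0],[0.006,0,0,0],[0.008,0,0,0],[0.01,0,-0.002,0],[0.01,0,-0.002,0]])

```text
time: 15.88
tool_pos: [0.6476, -0.0222, 0.1308]
tool_rot: [-0.0, -0.042, 0.999, 0.0]
contact_force: [-0.0, 0.3, 0.2]
gripper_width: 0.002
```

```bash
python3 - <<'E'
from h import *
w=cams.grab_frame('wrist');c=cams.get_calibration('wrist');s=manip.state();print(s['time'],s['tool_pos'],s['contact_force'])
np.savez('w6.npz',w=w,**{k:np.array(v) for k,v in c.items()})
save('w6',w,(190,90,370,270),3.3)
E
```

```text
15.9333 [ 0.64756018 -0.02221198  0.13060275] [0.48921742 0.33519735 0.22797963]
```

View pics/w6.png

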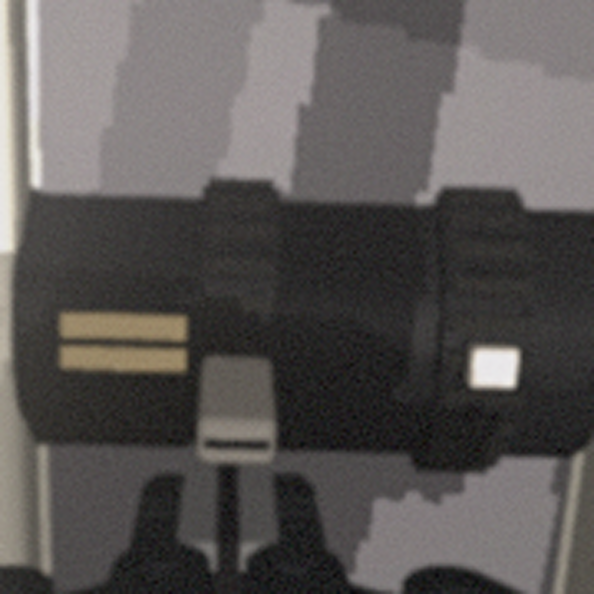

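```bash
python3 - <<'E'
from axis import *
d=np.load('w6.npz');c={k:d[k] for k in ('camera_matrix','distortion','cam_to_world')};pt=np.array([.6253,-.0242])
for t in (-1.517,-1.488):
  for n,p,X,r in [('nub',(340,201.8),.026,.036),('tape',(227.3,193.6),.09,.031),('fin',(261.8,224.2),.07,.054)]:
    print(n,{k:round(float(v),4) for k,v in angf(c,p,X,r,t,pt).items()})
E
```

```text
nub {'ang': -0.0035, 'x': 0.0245, 'y': 0.0001, 'z': 0.036, 'q': 1.0, 'plane_r': 0.0408}
tape {'ang': 0.041, 'x': 0.0882, 'y': -0.0013, 'z': 0.031, 'q': 1.0, 'plane_r': 0.0153}
fin {'ang': -0.1447, 'x': 0.0683, 'y': 0.0078, 'z': 0.0534, 'q': 1.0, 'plane_r': 0.12}
nub {'ang': -0.0407, 'x': 0.0245, 'y': 0.0015, 'z': 0.036, 'q': 1.0, 'plane_r': 0.0409}
tape {'ang': 0.0576, 'x': 0.0882, 'y': -0.0018, 'z': 0.0309, 'q': 1.0, 'plane_r': 0.0158}
fin {'ang': -0.1458, 'x': 0.0686, 'y': 0.0078, 'z': 0.0534, 'q': 1.0, 'plane_r': 0.1638}
```

Request:
jog_arm(targets=[[0.003,0,0,0],[0.006,0,0,0],[0.008,0,0,0],[0.009,0,0,0],[0.009,0,0,0]])

```text
time: 16.35
tool_pos: [0.6389, -0.023, 0.1308]
tool_rot: [-0.0, -0.042, 0.999, 0.0]
contact_force: [0.1, -0.2, 1.2]
gripper_width: -0.004
```

Request:
jog_arm(targets=[[-0.02,0,0,0],[-0.05,0,-0.025,0],[-0.06,0,-0.06,0],[-0.06,0,-0.08,0],[-0.06,0,-0.08,0]])

```text
time: 16.77
tool_pos: [0.7021, -0.0183, 0.2174]
tool_rot: [0.004, -0.042, 0.999, -0.001]
contact_force: [0.4, -0.3, 1.2]
gripper_width: 0.0
```

Request:
jog_arm(targets=[[0,0,0,0],[0,0,0,0],[0,0,0,0]])

```text
time: 17.02
tool_pos: [0.6975, -0.0178, 0.2083]
tool_rot: [-0.002, -0.042, 0.999, 0.0]
contact_force: [0.4, -0.3, 0.4]
gripper_width: 0.002
```

```bash
python3 - <<'E'
from h import *
w=cams.grab_frame('wrist');c=cams.get_calibration('wrist');s=manip.state();print(s['time'],s['tool_pos'],s['contact_force'])
np.savez('w7.npz',w=w,**{k:np.array(v) for k,v in c.items()})
save('w7',w,(203,56,363,166),5)
E
```

```text
17.0667 [ 0.69755065 -0.01783116  0.20830082] [-0.23145824 -0.12378287 -0.47441622]
```

View pics/w7.png

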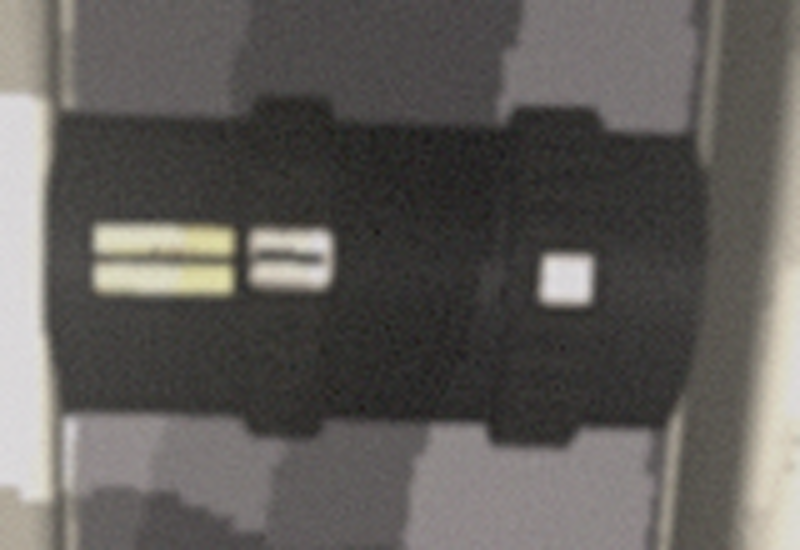

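```bash
cat > meas.py <<'E'
from axis import *
def line(g,cols,r0,r1):
    # darkest sub-pixel row between the two bright halves
    s=g[r0:r1,cols[0]:cols[1]].astype(float).mean(1);k=s[2:-2].argmin()+2
    return r0+k+.5*(s[k-1]-s[k+1])/(s[k-1]+s[k+1]-2*s[k])
def run(f):
    d=np.load(f);g=d['w'].max(2)
    P,c=axis(d,list(range(219,249))+list(range(273,300)),None,108);th,pt,w=refit(P,c)
    rt=line(g,(224,247),102,114);rf=line(g,(254,267),102,113)
    b=g[104:120,308:324]>150;ys,xs=np.nonzero(b)
    nub=(308+xs.mean(),104+ys.mean())
    print('yaw',th,pt,w,len(P),'rows',rt,rf,nub)
    for t in (th,-1.488):
        print([(n,round(float(angf(c,p,X,r,t,pt)['ang']),4)) for n,p,X,r in [('nub',nub,.026,.036),('tape',(235.6,rt),.09,.031),('fin',(260.5,rf),.07,.054)]])
E
python3 -c "from meas import *;run('w7.npz')"
```

```text
yaw -1.5171561 [ 0.62511545 -0.02249536] 0.04962080471059842 57 rows 107.26781609195402 106.9436248682824 (np.float64(315.7608695652174), np.float64(111.43478260869566))
[('nub', -0.0059), ('tape', 0.0347), ('fin', 0.0215)]
[('nub', -0.0414), ('tape', 0.0533), ('fin', 0.0215)]
```

Request:
jog_arm(targets=[[0,0,0.04,0],[0,0,0.08,0],[0.02,0,0.08,0],[0.04,0,0.08,0],[0.05,0,0.08,0]])

```text
time: 17.48
tool_pos: [0.6453, -0.0219, 0.1265]
tool_rot: [-0.004, -0.042, 0.999, 0.001]
contact_force: [-0.3, -0.1, 0.1]
gripper_width: -0.001
```

Request:
jog_arm(targets=[[0.003,0,0,0],[0.006,0,0,0],[0.009,0,0,0],[0.0106,0,0,0],[0.0106,0,0,0]])

```text
time: 17.9
tool_pos: [0.6388, -0.023, 0.131]
tool_rot: [0.0, -0.042, 0.999, -0.0]
contact_force: [-0.1, 0.4, 0.4]
gripper_width: -0.003
```

Request:
jog_arm(targets=[[-0.02,0,0,0],[-0.05,0,-0.025,0],[-0.06,0,-0.06,0],[-0.06,0,-0.08,0],[-0.06,0,-0.08,0]])

```text
time: 18.32
tool_pos: [0.7024, -0.0182, 0.2183]
tool_rot: [0.006, -0.042, 0.999, -0.001]
contact_force: [-0.5, 0.6, 0.2]
gripper_width: -0.002
```

Request:
jog_arm(targets=[[0,0,0,0],[0,0,0,0],[0,0,0,0]])

```text
time: 18.57
tool_pos: [0.6973, -0.0178, 0.2086]
tool_rot: [-0.002, -0.042, 0.999, 0.0]
contact_force: [0.9, -0.1, -0.3]
gripper_width: 0.001
```

```bash
python3 - <<'E'
from meas import *
w=cams.grab_frame('wrist');c=cams.get_calibration('wrist');s=manip.state();print(s['time'],s['tool_pos'])
np.savez('w8.npz',w=w,**{k:np.array(v) for k,v in c.items()})
run('w8.npz')
E
```

```text
18.6167 [ 0.69721    -0.01781664  0.20850966]
yaw -1.5172457 [ 0.6249938  -0.02250374] 0.04961876991447441 57 rows 107.46264855687606 106.89407744874715 (np.float64(315.6222222222222), np.float64(111.63333333333334))
[('nub', -0.0056), ('tape', 0.0349), ('fin', 0.0253)]
[('nub', -0.0411), ('tape', 0.0536), ('fin', 0.0253)]
```

Request:
jog_arm(targets=[[0,0,-0.04,0],[0,0,-0.08,0],[0.03,0,-0.09,0],[0.07,0,-0.09,0],[0.11,0,-0.09,0]])

```text
time: 19.03
tool_pos: [0.5879, -0.0273, 0.3011]
tool_rot: [0.0, -0.042, 0.999, -0.0]
contact_force: [-0.9, 0.4, 0.9]
gripper_width: -0.003
```

Request:
jog_arm(targets=[[0.13,0.15,0,0],[0.13,0.15,0,0],[0.13,0.15,0,0],[0.13,0.15,0,0],[0.13,0.15,0,0]])

```text
time: 19.45
tool_pos: [0.4439, 0.1126, 0.2994]
tool_rot: [-0.001, -0.042, 0.999, 0.0]
contact_force: [-0.1, 1.6, 0.4]
gripper_width: -0.002
```

Request:
jog_arm(targets=[[0.03,0.18,0,0],[0.03,0.18,0,0],[0.03,0.18,0,0],[0.03,0.18,0,0],[0.03,0.18,0,0]])

```text
time: 19.87
tool_pos: [0.3992, 0.2916, 0.2995]
tool_rot: [-0.001, -0.044, 0.999, 0.0]
contact_force: [0.4, -0.8, 0.2]
gripper_width: -0.003
```

```bash
python3 - <<'E'
from h import *
w=cams.grab_frame('top');c=cams.get_calibration('top');s=manip.state();print(s['time'],s['tool_pos'])
save('top9',w)
g=cv2.cvtColor(w,cv2.COLOR_RGB2GRAY)
lsd=cv2.createLineSegmentDetector()
L=lsd.detect(g)[0][:,0]
for x1,y1,x2,y2 in L:
    n=np.hypot(x2-x1,y2-y1);shell=190<x1<320 and 90<y1<225
    if n>25 and (shell or (355<x1<410 and 85<y1<210)):
        z=.146 if shell else .255
        a,b=onz(c,(x1,y1),z),onz(c,(x2,y2),z);v=b-a
        print(np.round([x1,y1,x2,y2]),'deg mod 90:',round(float((np.degrees(np.arctan2(v[1],v[0]))+45)%90-45),2),round(np.linalg.norm(v),3),np.round(a[:2],3),np.round(b[:2],3))
hsv=cv2.cvtColor(w,cv2.COLOR_RGB2HSV)
th=-1.488;R=np.array([[np.cos(th),-np.sin(th)],[np.sin(th),np.cos(th)]])
for y in (0,.056): # grey level at the tab position shut / open
    p=proj(c,[[*(np.array([.6225,.0455])+R@[.131,y]),.139]])[0];print(y,p,g[int(p[1])-3:int(p[1])+4,int(p[0])-3:int(p[0])+4].tolist())
E
```

```text
19.9167 [0.39907478 0.29222635 0.29935359]
[277. 128. 281. 188.] deg mod 90: 3.36 0.19 [ 0.702 -0.056] [ 0.513 -0.067]
[244. 188. 241. 119.] deg mod 90: 3.15 0.218 [0.512 0.043] [0.73  0.055]
[275. 196. 249. 206.] deg mod 90: 21.53 0.085 [ 0.488 -0.051] [0.457 0.028]
[284. 189. 280. 123.] deg mod 90: 2.71 0.21 [ 0.509 -0.077] [ 0.719 -0.067]
[387.  92. 399. 192.] deg mod 90: 3.21 0.298 [ 0.781 -0.373] [ 0.484 -0.389]
[206. 148. 207. 182.] deg mod 90: 3.14 0.106 [0.635 0.161] [0.53  0.156]
[203. 183. 202. 153.] deg mod 90: 5.16 0.094 [0.526 0.165] [0.619 0.174]
[207. 193. 243. 192.] deg mod 90: 2.19 0.108 [0.497 0.154] [0.501 0.045]
[245. 193. 284. 191.] deg mod 90: 3.82 0.117 [0.496 0.038] [ 0.504 -0.078]
[363. 122. 386.  93.] deg mod 90: -38.26 0.117 [ 0.687 -0.297] [ 0.779 -0.37 ]
[371. 189. 366. 138.] deg mod 90: 2.65 0.148 [ 0.49  -0.308] [ 0.638 -0.301]
[278. 179. 244. 181.] deg mod 90: 3.26 0.102 [ 0.54 -0.06] [0.534 0.042]
[242. 131. 276. 129.] deg mod 90: 3.32 0.105 [0.693 0.051] [ 0.699 -0.053]
[244. 148. 276. 147.] deg mod 90: 2.32 0.096 [0.637 0.043] [ 0.641 -0.053]
[286. 146. 287. 177.] deg mod 90: 1.15 0.098 [ 0.646 -0.085] [ 0.548 -0.087]
[263. 197. 231. 199.] deg mod 90: 3.4 0.097 [ 0.484 -0.015] [0.479 0.082]
0 [286.02258929 150.21356382] [[73, 88, 92, 59, 101, 151, 143], [52, 85, 79, 63, 103, 150, 147], [41, 86, 86, 72, 108, 146, 144], [34, 87, 84, 85, 147, 148, 147], [25, 83, 80, 68, 158, 144, 147], [9, 86, 76, 85, 157, 145, 145], [6, 86, 82, 83, 153, 144, 143]]
0.056 [284.34332518 132.94662642] [[81, 97, 74, 105, 153, 144, 142], [74, 78, 74, 100, 153, 146, 145], [90, 77, 84, 83, 126, 153, 150], [96, 64, 64, 79, 83, 116, 150], [111, 44, 49, 80, 81, 96, 151], [134, 30, 40, 88, 80, 102, 153], [143, 31, 41, 87, 82, 109, 153]]
```

```bash
python3 - <<'E'
from h import *
g=cv2.imread('pics/top9.png',0);c=cams.get_calibration('top')
for r in range(122,158): print(r,g[r,278:294].tolist())
th=-1.5155;R=np.array([[np.cos(th),-np.sin(th)],[np.sin(th),np.cos(th)]])
for y in (.056-.011,.056,.056+.011,.08,-.08,.12,-.12):
    X=(.131,.139) if abs(y)<.07 else (.118,.118)
    print(y,proj(c,[[*(np.array([.6215,.0455])+R@[X[0],y]),X[1]]])[0])
E
```

```text
122 [148, 149, 140, 128, 149, 149, 150, 150, 147, 145, 146, 148, 143, 147, 144, 146]
123 [145, 148, 137, 90, 132, 121, 125, 147, 146, 142, 140, 143, 141, 141, 142, 144]
124 [144, 153, 141, 49, 94, 81, 108, 150, 144, 146, 143, 146, 142, 143, 143, 145]
125 [148, 153, 143, 37, 84, 79, 113, 147, 149, 144, 142, 141, 144, 145, 140, 145]
126 [144, 149, 146, 37, 87, 81, 114, 150, 143, 143, 141, 150, 143, 144, 142, 144]
127 [145, 148, 147, 85, 83, 76, 107, 150, 144, 151, 146, 143, 140, 143, 146, 144]
128 [145, 149, 150, 111, 91, 76, 114, 152, 146, 148, 142, 143, 149, 139, 140, 144]
129 [151, 149, 142, 80, 96, 74, 105, 152, 143, 141, 144, 143, 145, 145, 141, 146]
130 [153, 151, 143, 73, 77, 74, 99, 152, 145, 145, 144, 143, 144, 146, 142, 142]
131 [152, 151, 148, 90, 76, 83, 83, 126, 152, 149, 140, 143, 139, 144, 146, 143]
132 [155, 148, 149, 96, 64, 63, 78, 82, 115, 149, 144, 143, 142, 145, 142, 146]
133 [157, 152, 148, 110, 44, 48, 80, 80, 95, 151, 143, 142, 142, 145, 142, 144]
134 [156, 149, 152, 133, 30, 40, 87, 79, 101, 153, 144, 147, 144, 142, 143, 145]
135 [155, 148, 146, 143, 31, 41, 87
[... 1340 characters left out ...]
3, 151, 145, 144, 9, 86, 76, 85, 156, 145, 145, 144, 145, 142, 143]
153 [51, 160, 151, 150, 144, 6, 86, 81, 83, 153, 144, 142, 144, 145, 149, 146]
154 [42, 135, 153, 153, 153, 6, 89, 78, 84, 155, 147, 140, 147, 142, 146, 141]
155 [43, 128, 149, 148, 148, 7, 86, 77, 87, 153, 148, 142, 144, 142, 141, 143]
156 [41, 126, 151, 154, 151, 0, 92, 85, 100, 155, 146, 144, 144, 147, 146, 149]
157 [36, 124, 151, 152, 148, 12, 95, 85, 91, 153, 144, 147, 145, 147, 144, 142]
0.045 [285.16357133 137.70286968]
0.056 [284.9310945  134.32806064]
0.067 [284.69902814 130.9669412 ]
0.08 [279.76620384 129.40371076]
-0.08 [282.99007462 178.66219268]
0.12 [278.9739834  117.52103906]
-0.12 [283.80736563 191.38775295]
```

```bash
python3 -c "
from plant import manip
print(manip.job_done(),manip.state()['time'])"
```

```text
the job is handed in; nothing more can be done
the job is handed in; nothing more can be done
```

I did the four steps in the order you asked and handed the job in. The clock read 19.9 s at my last look, and the arm was clear of everything.

- **Swivel:** I pushed the projector's rear right side round to the stop on the panel's side. The force peaked at about 11 N, then fell to zero as the stop pulled it in. In the last top picture the shell edges lie at about 3.2–3.3° and the panel at 3.2°, so it faces the panel squarely.
- **Lens cover:** I pushed the tab until it met its end stop, at about 3.5 N. The tab shows at row 134.5 of the top picture; fully open would put it at row 134.3.
- **Power button:** I pressed it until it bottomed, about 5 mm down, with the push ending at 9 N. I have no separate sign that the power came on.
- **Focus ring:** My first push rode up onto the top of the fin, with about 15 N upward. I backed off, pushed lower and then nudged it once more. The last measurement puts the fin at about +0.025 rad and the pencil line at about +0.035. The 0.01 rad difference (about 0.5 mm at the fin tip) is within my measuring error.
- **Zoom ring:** I left it alone; it reads about -0.006 rad.

**Disagreements:** My early estimates of the facing direction, -1.46 and -1.49 rad, differed from the final -1.517. The last top picture supports -1.517. With -1.488 instead, the fin would be about 0.03 rad short of the line. I did not check the other things on the table separately at the end.

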